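# Jack up the dust collector's hinged housing and hold it

## Robot

A 6-joint arm with a two-finger parallel gripper is mounted at the origin on the work surface. World frame = base frame: x ahead of the robot, y to its left, z up, the work surface at z = 0. Lengths are in mm, angles in rad, forces in N, time in s.
With the tool pointing down it reaches from about 275 to 750 mm from the base axis. Payload 10.2 kg.
Tool frame: the origin (TCP) lies at the very end of the fingers, on their centre line; the grasp point (between the pads) lies ctrl.grip_depth behind it (ctrl.grip_depth is the distance from the TCP to the grasp point, in mm); z points along the fingers, y is the direction in which the jaws open and shut (so a half turn about z gives the same grasp; the last joint's range is limited). The gripper opens to 85 mm and grips with 20 to 120 N. Pads are 22 mm wide; open, the fingers measure 114 mm over their backs; the gripper's body (76 mm by 85 mm) begins 54 mm behind the grasp point. The pads swing forward as they close: fully open they stand 13 mm farther back than shut.
Start: joints at [-1.357, 0.313, 1.498, -0, 1.331, -0.223], TCP at [222.086, -475.72, 231.294] pointing down, gripper open.
Joint ranges: [-2.94, 2.94], [-0.97, 2.17], [0.19, 2.56], [-1.23, 4.37], [0.02, 3.11], [-2.88, 2.88]. Speed limits (rad/s): [2.39, 2.39, 3.01, 3.14, 3.14, 3.14].

## Interface

Orientations are given as a unit quaternion [w, x, y, z].
In Python, from rig import telemetry, eyes, ctrl, nets gives the robot as it stands. The module is installed in compiled form; this text tells all that it offers.
- The arm moves only by the tool drive_tool, never from a script. Its argument "series" is text: rows parted by semicolons, each of 7 numbers parted by spaces: the shift along the tool's x, y, z normalised to -1 to 1, where 1 is 0.12 m, then the turn, a rotation vector about the tool's x, y, z normalised to -1 to 1, where 1 is 0.5 rad, then the opening, from 0 (shut) to 1 (fully open). In form: tx ty tz wx wy wz hand; .... A call has 1 to 20 rows; each row is the pose to reach, as a shift and turn from the pose measured when the call began, along the tool's axes at that moment; what a row does not reach only later rows make up. A row lasts 1/10 s, in which the tool goes at most 50 mm and 8.59 degrees, less where a joint would pass 70% of its speed; a pose out of reach is approached as far as the arm can. A call with a number of a shift or a turn outside -1 to 1 is refused whole. A call with a gripper value outside its range is refused whole. The fingers move at their own pace and stop on an object; "newtons" is the grip in N (left out, the last holds). Time passes only in rows, so rows that repeat a pose let the fingers close. It gives the time, the measured TCP pose, the force and the opening at its end, in the units of the state.
- telemetry.sense(): the state, without advancing time (a new reading comes with each control period).
- eyes.capture(name): name is "scene" or "top" or "wrist"; returns a dict with "frame" (480x640x3 uint8, red, green, blue), "fx", "fy", "cx", "cy" (pixels), "D" ([k1, k2, p1, p2, k3] as OpenCV has them; the pictures are not rectified), "view" (4x4, takes a point from world to camera coordinates). Camera axes: x right, y up, looking along -z (the intrinsics and any distortion apply to the point x, -y, -z); pixel columns grow to the right and rows downward; lengths in mm; the calibration is good to about 2 mm. A picture is of the moment at which its call begins. There is no depth.
- ctrl.finish_job(): hands the job in, once; it reports no verdict.
Trained networks look in a picture, given as the dict that the camera call returned (one of the last four; its "shot" number tells which), for a name from the list of things; names that differ only in an ending like _2 or _b are one class to them, and where a whole thing is asked for, a point or a joint stands for the part that bears it (a point fixed in the world has none). Each returns a list of dicts, best first, with "confidence" (0 to 1); they miss things now and then, are a little off and sometimes report something else, mostly with a low value. They report only what shows in the picture. A call takes as long as a camera call. They do not tell look-alikes from the thing itself.
- nets.spot_in(name, picture): "rect" ([left, top, right, bottom] in pixels, round what is visible of it).
The state is a dict: "time_s": time; "joints": joint angles; "dq": joint speeds; "tau": joint torques, N m; "eef_pos": TCP position; "ee_rot": TCP orientation; "force": force on the tool from outside, world axes, zero at the start; "wrist_torque": the same for the moment, N m; "grip_width": opening from 0.0 (shut) to 1.0 (fully open).
Only numpy, scipy, OpenCV 4.12 (cv2) and the standard library are available. Lean on these libraries where they do the work, as an engineer would, in place of code of your own. Each camera call takes 0.05 s, during which the arm holds its last target. There are 200 camera calls.

## Task

I need the nail-dust collector's hinged housing held up so that I can get at the filter: take the little lever jack by its upright block, bring it upright on the table under the steel lug in the middle of the collector's front (the one marked with a round boss), and slide it in until you feel its toe stop against the collector's base, saddle under the lug's round pad. Push the pump handle fully down once, so that the housing rises, let the handle come all the way up again, then push it fully down a second time and finish while still holding it down, the housing resting on the saddle alone. Lift the housing only with the jack, not with the arm, and leave everything else on the table where it stands.

Things in the scene. Friction and masses are not known exactly. Their poses are not given: they have to be found in the camera images.
- station: nail-dust collector, fixed: grey base 220 (x) x 240 (y) x 38 mm high under a white housing of that footprint, 68 mm high, hinged at its rear (+x) bottom edge. Front faces its -x; Origin: on the table, mid-width, at the foot of the base's flat front face (x = 0). A steel lug 50 mm wide juts 58 mm from mid-front, top at 66 mm, round boss on it; small ears at y = +-0.100 are no lift points
- lift_pad (a point): centre of the underside of the round rubber pad (32 mm across) under the marked lug, 26 mm in front of the station's origin, 54 mm above the table while the housing rests on its base; the well-placed jack lifts it to about 75 mm in a full stroke. The housing (1 to 2 kg, 5 to 9 N at the pad) is held down only by its weight and its hinge 246 mm behind the pad turns freely
- jack: loose lever jack, 0.77 kg: base plate 211 x 70 x 8 mm (x = -0.120 to +0.091 in its frame, the + end is the toe), grey upright block 34 (x) x 36 (y) mm, top at 88 mm, round saddle 28 mm across at x = +0.065, pump handle on the -x side, above the plate, so pressing it does not tip the jack. Origin: underside, below the block; x towards the saddle. In use its x points along the station's x
- jack_grip (a point): centre of the jack's upright block, 70 mm above the jack's underside (block top at 88 mm): the place to grasp, from above, across its 36 mm width (along the jack's y)
- jack_toe (a point): middle of the jack's straight front (toe) edge, x = +0.091 in the jack's frame, 4 mm above its underside. When this edge touches the collector's base front face squarely, in line with the lug, the saddle is right under the pad
- saddle_top (a point): centre of the saddle's top face: 46 mm above the jack's underside with the handle up (8 mm below the pad); rises straight up 68 mm per rad of handle, 28.5 mm in a full stroke
- pump_handle (a joint): handle angle, rad: 0 fully up (a spring returns it there, it does not latch), 0.42 fully down at its stop. Pivots about the jack's y axis in the block, x = 0, 45 mm above the underside; pushing the end down raises the saddle. About 1 to 3 N at its end to push it down empty, 5 to 10 N with the housing on the saddle
- handle_press (a point): middle of the top face of the flat pressing pad (46 x 36 mm, 12 mm thick) at the handle's end: 99 mm behind the jack's origin and 82 mm above its underside when up, 105 mm behind and 38 mm above when fully down. Press here from above with shut fingers
- powder_jar: round jar, 68 mm across, 62 mm high, bystander; origin centre of underside
- polish_a: small polish bottle, 28 mm across, 70 mm high, bystander; origin centre of underside
- polish_b: small polish bottle, 28 mm across, 70 mm high, bystander; origin centre of underside
- compact: flat round black tin, 84 mm across, 24 mm high, bystander; origin centre of underside
- dish: steel bowl, 90 mm across, 30 mm high, bystander; origin centre of underside
- stick_box: open box of little sticks, 60 x 60 mm, 90 mm high with sticks, bystander; origin centre of underside
- buffer: nail buffer block, 90 x 26 x 25 mm, bystander; origin centre of underside
There are look-alikes about, which are no part of the job. What is shaped like the jack but orange is not meant.

How it is judged:
By the outcome, as a careful person would: the job done as asked, in the order asked, and still so for the second after the job is handed in, while the arm keeps its last pose, push and grip.
It also fails if it takes over 61 s, if anything falls off the work surface, if the arm or the gripper's body presses on something with over 40 N, if the wrist force passes 120 N, or if a joint passes its speed limit or range.

## Working session

There is one attempt and no reset: what is moved stays moved. The work goes in short steps, Python scripts to look and compute and a tool call to move; the robot and the scene stay as the last step left them, time stands still between calls to the robot, and variables do not carry over. Pictures are saved under pics/ and viewed, about 8 in all and at most 12, crops included, and the job is handed in when it is done.

Besides the shell and the picture viewer there is one more tool, called after "Call:" by a JSON object that holds its "op" and its "data". drive_tool: Moves the arm, as the interface text tells. Scaled input: -1 to 1 covers 0.12 m each way for a shift and 0.5 rad each way for a turn. Its arguments: {"type":"object","properties":{"series":{"type":"string"},"newtons":{"type":"number"}},"required":["series"]}

```bash
mkdir -p pics
cat > h.py <<'E'
import numpy as np, cv2
from rig import telemetry, eyes, ctrl, nets
from scipy.spatial.transform import Rotation as R
def K(p): return np.array([[p['fx'],0,p['cx']],[0,p['fy'],p['cy']],[0,0,1.]])
def proj(p,X):
    V=np.array(p['view']); X=np.atleast_2d(X).astype(float)
    c=X@V[:3,:3].T+V[:3,3]; c=c*[1,-1,-1]
    return cv2.projectPoints(c,np.zeros(3),np.zeros(3),K(p),np.array(p['D'],float))[0][:,0]
def ray(p,uv,z):
    V=np.array(p['view']); n=cv2.undistortPoints(np.array(uv,float).reshape(-1,1,2),K(p),np.array(p['D'],float))[:,0]
    d=np.c_[n[:,0],-n[:,1],-np.ones(len(n))]@V[:3,:3]; o=-V[:3,:3].T@V[:3,3]
    return o+d*((z-o[2])/d[:,2])[:,None]
def save(p,n,crop=None,s=1):
    f=p['frame'][:,:,::-1]
    if crop: l,t,r,b=crop; f=f[t:b,l:r]
    cv2.imwrite('pics/'+n,cv2.resize(f,None,fx=s,fy=s,interpolation=cv2.INTER_CUBIC))
def st():
    s=telemetry.sense(); print(s['time_s'],np.round(s['eef_pos'],1),np.round(s['ee_rot'],3),np.round(s['force'],1),s['grip_width']); return s
E
python3 - <<'E'
from h import *
s=st(); print(ctrl.grip_depth)
for c in ['top','scene']:
    p=eyes.capture(c); save(p,c+'1.png')
    for n in ['station','jack','powder_jar','polish_a','compact','dish','stick_box','buffer']:
        for d in nets.spot_in(n,p)[:4]:
            r=d['rect']; print(c,n,np.round(r),round(d['confidence'],2),np.round(ray(p,[(r[0]+r[2])/2,(r[1]+r[3])/2],30)[0]))
E
```

```text
0.0 [ 222.  -475.5  230.7] [-0.001  0.976  0.217  0.   ] [-0.2  0.2  1. ] 0.9990684526494911
18.700000000000003
top station [219.  97. 315. 208.] 0.89 [797. 106.  30.]
top jack [391. 309. 421. 395.] 0.63 [ 265. -275.   30.]
top jack [373. 216. 402. 297.] 0.59 [ 518. -224.   30.]
top powder_jar [390. 221. 396. 228.] 0.72 [ 606. -238.   30.]
top powder_jar [200. 218. 232. 242.] 0.63 [584. 238.  30.]
top polish_a [305. 202. 315. 209.] 0.63 [652. -13.  30.]
top compact [186. 255. 216. 283.] 0.69 [477. 276.  30.]
top dish [177. 180. 209. 210.] 0.78 [679. 303.  30.]
top dish [413. 169. 435. 200.] 0.41 [ 716. -323.   30.]
top dish [383. 230. 398. 298.] 0.18 [ 498. -232.   30.]
top stick_box [334. 160. 356. 186.] 0.63 [ 744. -108.   30.]
top stick_box [373. 212. 402. 296.] 0.56 [ 525. -224.   30.]
top buffer [184. 253. 214. 285.] 0.64 [478. 280.  30.]
top buffer [412. 170. 437. 198.] 0.6 [ 717. -324.   30.]
top buffer [376. 214. 405. 298.] 0.46 [ 521. -233.   30.]
scene station [388. 198. 562. 366.] 0.83 [818. 106.  30.]
scene jack [205. 272. 303. 380.] 0.87 [ 536. -236.   30.]
scene jack [ 91. 219. 197. 308.] 0.68 [ 272. -271.   30.]
scene powder_jar [401. 160. 432. 200.] 0.63 [589. 246.  30.]
scene polish_a [368. 264. 382. 292.] 0.85 [658. -10.  30.]
scene polish_a [206. 270. 303. 376.] 0.7 [ 533. -229.   30.]
scene polish_a [200. 377. 217. 400.] 0.6 [ 552. -374.   30.]
scene compact [373. 133. 406. 169.] 0.95 [495. 276.  30.]
scene dish [446. 169. 484. 200.] 0.83 [680. 301.  30.]
scene dish [386. 196. 556. 365.] 0.31 [811. 105.  30.]
scene stick_box [363. 311. 416. 362.] 0.84 [750. -94.  30.]
scene buffer [276. 420. 331. 443.] 0.56 [ 732. -327.   30.]
```

```bash
cd pics; python3 -c "
import cv2,numpy as np
cv2.imwrite('both.png',cv2.resize(np.vstack([cv2.imread('top1.png'),cv2.imread('scene1.png')]),(400,600)))"
```

```text
(no output)
```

View pics/top1.png

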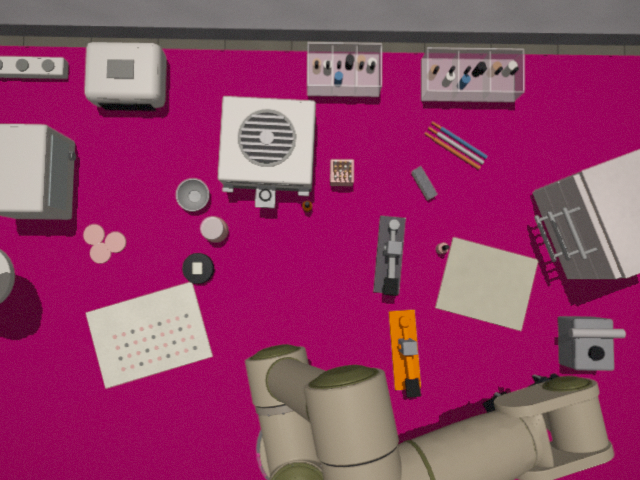

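View pics/scene1.png

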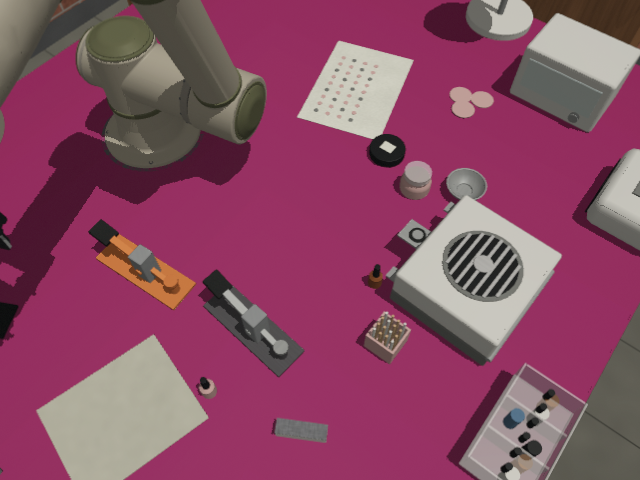

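The grey jack is at top (390,255) / scene (253,320), and the orange look-alike is at top (405,352) / scene (145,262). The grey one fits the description. The marked lug with its boss is at top (265,197) / scene (416,235). I'll confirm in one enlarged crop with model overlays.

```bash
cat >> h.py <<'E'
def T2(o,yaw,P):
    P=np.atleast_2d(P).astype(float); c,s=np.cos(yaw),np.sin(yaw)
    return np.c_[o[0]+c*P[:,0]-s*P[:,1],o[1]+s*P[:,0]+c*P[:,1],P[:,2]]
def mov(s,pos,yaw):
    "normalised shift/turn to tcp pos with tool down, tool x at yaw"
    q=s['ee_rot']; r=R.from_quat([q[1],q[2],q[3],q[0]]); t=R.from_euler('z',yaw)*R.from_euler('x',np.pi)
    print('shift',np.round(r.inv().apply(np.array(pos)-s['eef_pos'])/120,4),'turn',np.round((r.inv()*t).as_rotvec()/.5,4))
JP=[[-120,-35,8],[91,-35,8],[91,35,8],[-120,35,8]]; JB=[[-17,-18,88],[17,-18,88],[17,18,88],[-17,18,88]]
SP=[[0,-120,106],[0,120,106],[220,120,106],[220,-120,106]]; SL=[[0,-25,66],[-58,-25,66],[-58,25,66],[0,25,66]]; SF=[[0,-120,0],[0,120,0]]
def draw(p,polys,n,crop,s):
    q=dict(p); f=cv2.resize(p['frame'],None,fx=s,fy=s,interpolation=cv2.INTER_CUBIC)
    for P,c in polys: cv2.polylines(f,[np.int32(np.round((proj(p,P)+.5)*s))],True,c,1)
    l,t,r,b=[int(v*s) for v in crop]; cv2.imwrite('pics/'+n,f[t:b,l:r,::-1])
E
python3 - <<'E'
from h import *
s=st(); p=eyes.capture('top')
a=ray(p,[[392,216],[387,294]],6); print(a,np.linalg.norm(a[0]-a[1]))
d=a[0]-a[1]; jy=np.arctan2(d[1],d[0]); jo=a.mean(0)[:2]+14.5*np.array([np.cos(jy),np.sin(jy)]); print('jack',jo,jy)
r=ray(p,[[222,98],[315,101],[312,190],[220,186]],106); print(r)
l=ray(p,[[255,206],[274,207]],66); print('lug',l)
sy=-.043; so=l.mean(0)[:2]+58*np.array([np.cos(sy),np.sin(sy)]); print(so)
G=(0,255,0);Y=(255,255,0)
pol=[(T2(jo,jy,JP),G),(T2(jo,jy,JB),Y),(T2(so,sy,SP),G),(T2(so,sy,SL),Y)]
draw(p,pol,'a.png',(190,80,430,300),2.5)
mov(s,[jo[0]-60,jo[1],260],jy)
p=eyes.capture('wrist'); V=np.array(p['view']); print(-V[:3,:3].T@V[:3,3],V[2,:3],p['fx'])
E
```

```text
0.9 [ 222.1 -475.7  231.3] [0.    0.976 0.217 0.   ] [ 1.  -0.3  0.9] 1.0008200787451178
[[ 631.39789352 -239.70074857    6.        ]
 [ 417.27234063 -226.98073336    6.        ]] 214.50303305547573
jack [ 538.80960013 -234.20058997] -0.059334741317412856
[[917.72173041 216.59003308 106.        ]
 [913.84332692 -23.33096706 106.        ]
 [681.87414201 -18.99411294 106.        ]
 [688.56048652 215.81318216 106.        ]]
lug [[644.51884888 130.44780067  66.        ]
 [642.62707679  80.48327969  66.        ]]
[701.5193501  102.97230868]
shift [ 2.7898 -0.9186 -0.2391] turn [-0.000e+00 -1.000e-04  9.923e-01]
[ 288.04047836 -445.21313719  375.16726214] [0.25683157 0.11958001 0.95902981] 343.41554229337936
```

View pics/a.png

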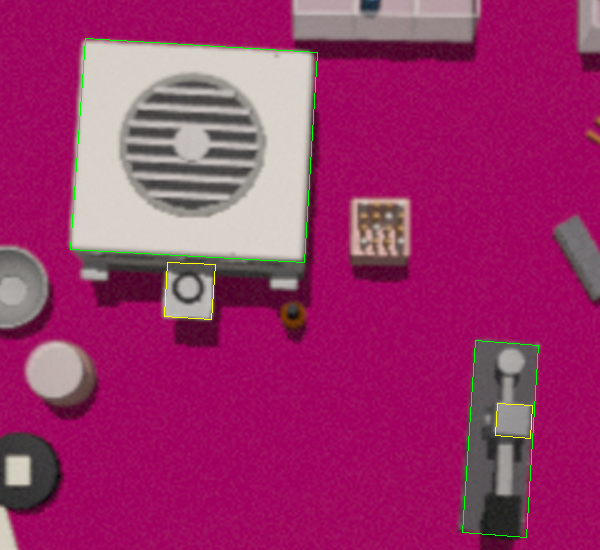

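The overlay fits. The grey jack is at crop (505,440), with origin ≈ (539,-234) and yaw -0.06. The station lug with its round boss is at crop (188,288), with origin ≈ (701.5,103). Moving towards the jack.

Call:
{"op": "drive_tool", "data": {"series": "0.95 -0.31 -0.1 0 0 0.5 1;0.95 -0.31 -0.1 0 0 0.99 1;0.95 -0.31 -0.1 0 0 0.99 1;0.95 -0.31 -0.1 0 0 0.99 1;0.95 -0.31 -0.1 0 0 0.99 1"}}

```text
time_s: 1.5
eef_pos: [310.1, -393.3, 243.5]
ee_rot: [0.0, 1.0, -0.029, 0.0]
force: [-0.0, -0.3, -0.2]
grip_width: 0.998
```

Run:
```python
from h import *
s=st(); mov(s,[480,-234,250],-.06)
```

```text
1.5 [ 310.1 -393.3  243.5] [ 0.     1.    -0.029  0.   ] [-0.  -0.3 -0.2] 0.9983309315365543
shift [ 1.3372 -1.4067 -0.0546] turn [ 0.0008 -0.0003  0.0055]
```

Call:
{"op": "drive_tool", "data": {"series": "0.67 -0.7 0 0 0 0 1;0.67 -0.7 0 0 0 0 1;0.67 -0.7 0 0 0 0 1;0.67 -0.7 0 0 0 0 1"}}

```text
time_s: 1.9
eef_pos: [396.2, -313.1, 243.3]
ee_rot: [0.0, 1.0, -0.026, 0.0]
force: [-0.1, 0.4, -0.8]
grip_width: 0.996
```

Call:
{"op": "drive_tool", "data": {"series": "0.67 -0.7 0 0 0 0 1;0.67 -0.7 0 0 0 0 1;0.67 -0.7 0 0 0 0 1;0.67 -0.7 0 0 0 0 1"}}

```text
time_s: 2.3
eef_pos: [481.4, -233.2, 243.1]
ee_rot: [-0.0, 1.0, -0.025, -0.0]
force: [-0.3, -1.4, -0.6]
grip_width: 1.001
```

Run:
```python
from h import *
s=st(); p=eyes.capture('wrist'); print(proj(p,[538.8,-234.2,88]))
jo,jy=[538.8,-234.2],-.06
draw(p,[(T2(jo,jy,JP),(0,255,0)),(T2(jo,jy,JB),(255,255,0))],'w1.png',(0,0,640,480),1.25)
```

```text
2.3 [ 481.4 -233.2  243.1] [-0.     1.    -0.025 -0.   ] [-0.3 -1.4 -0.6] 1.0014729076433444
[[314.41495968 161.49620865]]
```

View pics/w1.png

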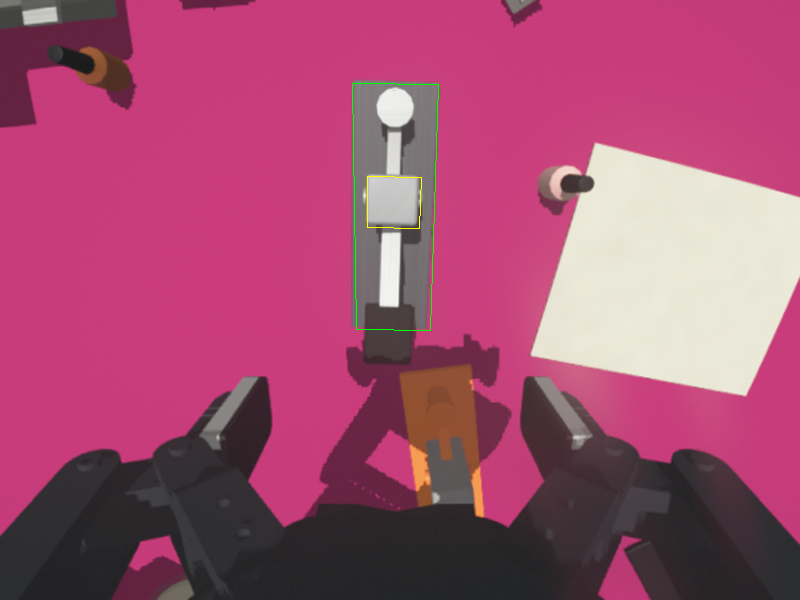

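The wrist view shows the jack with its saddle at (395,107) and its block at (394,201). That matches the overlay to about 1 mm.

Call:
{"op": "drive_tool", "data": {"series": "0.478 -0.027 0.1 0 0 0.02 1;0.478 -0.027 0.4 0 0 0.02 1;0.478 -0.027 0.8 0 0 0.02 1;0.478 -0.027 0.8 0 0 0.02 1;0.478 -0.027 0.8 0 0 0.02 1"}}

```text
time_s: 2.85
eef_pos: [537.4, -235.4, 148.1]
ee_rot: [0.0, 1.0, -0.031, -0.0]
force: [0.4, -0.7, 0.7]
grip_width: 1.001
```

Run:
```python
from h import *
s=st(); mov(s,[538.8,-233,52],-.06)
```

```text
2.85 [ 537.4 -235.4  148.1] [ 0.     1.    -0.031 -0.   ] [ 0.4 -0.7  0.7] 1.0012153105673876
shift [ 0.0112 -0.0213  0.8012] turn [ 0.0009  0.0012 -0.0056]
```

Call:
{"op": "drive_tool", "data": {"series": "0.011 -0.02 0.3 0 0 0 1;0.011 -0.02 0.6 0 0 0 1;0.011 -0.02 0.8 0 0 0 1;0.011 -0.02 0.8 0 0 0 1;0.011 -0.02 0.8 0 0 0 0;0.011 -0.02 0.8 0 0 0 0;0.011 -0.02 0.8 0 0 0 0;0.011 -0.02 0.8 0 0 0 0;0.011 -0.02 0.8 0 0 0 0;0.011 -0.02 0.8 0 0 0 0;0.011 -0.02 0.8 0 0 0 0;0.011 -0.02 0.8 0 0 0 0", "newtons": 60}}

```text
time_s: 4.05
eef_pos: [539.4, -233.4, 53.9]
ee_rot: [0.001, 0.999, -0.032, 0.001]
force: [-1.9, 2.1, 7.4]
grip_width: 0.418
```

Run:
```python
from h import *
s=st(); print(s['wrist_torque'])
```

```text
4.05 [ 539.4 -233.4   53.9] [ 0.001  0.999 -0.032  0.001] [-1.9  2.1  7.4] 0.4176509009300279
[ 0.04758184  0.25659976 -0.40817361]
```

Call:
{"op": "drive_tool", "data": {"series": "0 0 -0.1 0 0 0 0;0 0 -0.25 0 0 0 0;0 0 -0.33 0 0 0 0;-0.1 -0.2 -0.33 0 0 0 0;-0.2 -0.5 -0.33 0 0 0 0;-0.25 -0.85 -0.33 0 0 0 0;-0.25 -1 -0.33 0 0 0 0;-0.25 -1 -0.33 0 0 0 0"}}

```text
time_s: 4.85
eef_pos: [516.6, -109.2, 93.4]
ee_rot: [0.0, 1.0, -0.03, 0.0]
force: [0.6, -0.9, -8.5]
grip_width: 0.412
```

Run:
```python
from h import *
s=st(); mov(s,[490,103,94],-.045)
```

```text
4.85 [ 516.6 -109.2   93.4] [ 0.    1.   -0.03  0.  ] [ 0.6 -0.9 -8.5] 0.41220294892355186
shift [-0.3279 -1.7521 -0.0064] turn [ 0.0013 -0.0011 -0.0308]
```

Held (8.5 N ≈ 0.77 kg plus a little).

Call:
{"op": "drive_tool", "data": {"series": "-0.08 -0.25 0 0 0 -0.01 0;-0.15 -0.55 0 0 0 -0.02 0;-0.17 -0.88 0 0 0 -0.03 0;-0.17 -0.88 0 0 0 -0.03 0"}}

```text
time_s: 5.25
eef_pos: [502.0, 0.6, 93.4]
ee_rot: [-0.0, 1.0, -0.021, -0.0]
force: [0.4, -1.8, -7.0]
grip_width: 0.411
```

Call:
{"op": "drive_tool", "data": {"series": "-0.08 -0.25 0 0 0 0 0;-0.15 -0.55 0 0 0 0 0;-0.15 -0.87 0 0 0 0 0;-0.15 -0.87 0 0 0 0 0;-0.15 -0.87 0 0 0 0 0"}}

```text
time_s: 5.75
eef_pos: [488.6, 105.5, 93.5]
ee_rot: [-0.0, 1.0, -0.02, -0.0]
force: [0.3, 0.4, -7.7]
grip_width: 0.413
```

Run:
```python
from h import *
s=st(); p=eyes.capture('wrist')
so,sy=[701.5,103],-.043
for e in [0]: draw(p,[(T2(so,sy,SP),(0,255,0)),(T2(so,sy,SL),(255,255,0)),(T2(so,sy,SF),(0,255,255)),(T2(s['eef_pos'][:2],-.05,np.array(JP)+[0,0,s['eef_pos'][2]-54]),(0,255,0))],'w2.png',(0,0,640,480),1.25)
```

```text
5.75 [488.6 105.5  93.5] [-0.    1.   -0.02 -0.  ] [ 0.3  0.4 -7.7] 0.41292416835832846
```

View pics/w2.png

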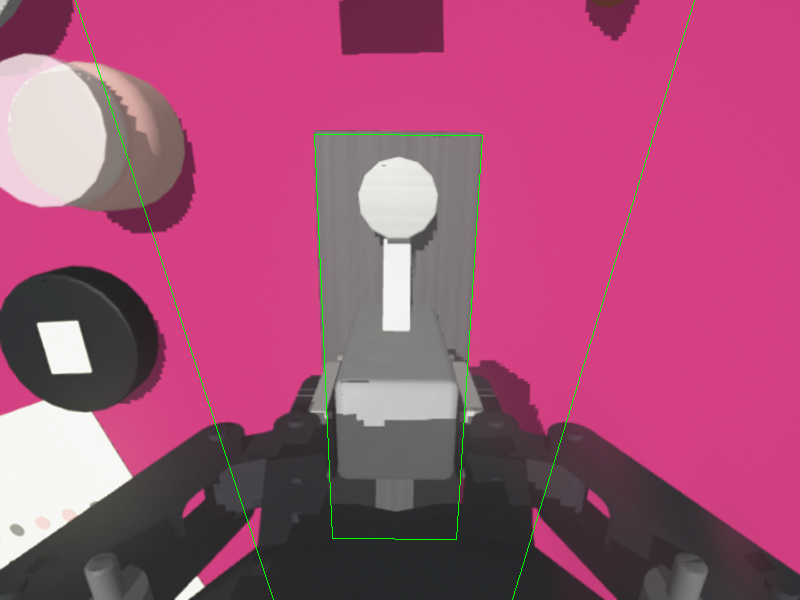

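The jack sits square in the grip: its plate corners at (317,133) and (482,135) match a jack origin at the TCP. Next I'll refine the station pose from a rectified top view.

```bash
cat > fit.py <<'E'
from h import *
p=eyes.capture('top')
def plane(z,x0,x1,y0,y1,k):
    # rows: x from x1 down ; cols: y from y1 down
    xs=np.arange(x1,x0,-1/k); ys=np.arange(y1,y0,-1/k)
    g=np.array([[x,y,z] for x in xs for y in ys],float)
    uv=proj(p,g).reshape(len(xs),len(ys),2).astype(np.float32)
    return cv2.remap(p['frame'],uv[...,0],uv[...,1],cv2.INTER_CUBIC)
im=plane(106,640,960,-60,260,2)
m=((im.min(2)>165)*255).astype(np.uint8)
m=cv2.morphologyEx(m,cv2.MORPH_OPEN,np.ones((61,61)))|0
m=cv2.morphologyEx(cv2.morphologyEx(((im.min(2)>165)*255).astype(np.uint8),cv2.MORPH_CLOSE,np.ones((41,41))),cv2.MORPH_OPEN,np.ones((81,81)))
c=max(cv2.findContours(m,0,2)[0],key=cv2.contourArea)
# side fits
pts=c[:,0].astype(float); X=960-pts[:,1]/2; Y=260-pts[:,0]/2
cx,cy=(X.min()+X.max())/2,(Y.min()+Y.max())/2
for n,sel,ax in [('front',(X<cx-90)&(abs(Y-cy)<95),0),('rear',(X>cx+90)&(abs(Y-cy)<95),0),('left',(Y>cy+100)&(abs(X-cx)<85),1),('right',(Y<cy-100)&(abs(X-cx)<85),1)]:
    a,b=(Y[sel],X[sel]) if ax==0 else (X[sel],Y[sel])
    f=np.polyfit(a,b,1); print(n,sel.sum(),'slope',f[0].round(4),'at centre',np.polyval(f,cy if ax==0 else cx).round(1))
print(cx,cy)
cv2.imwrite('pics/hs.png',im[:,:,::-1])
q=eyes.capture('scene'); so,sy=[701.5,103],-.03
draw(q,[(T2(so,sy,SP),(0,255,0)),(T2(so,sy,SL),(255,255,0)),(T2(so,sy,SF),(0,255,255))],'s2.png',(340,170,600,390),3)
E
python3 fit.py
```

```text
front 22 slope 0.0359 at centre 704.1
rear 22 slope 0.0378 at centre 918.2
left 18 slope -0.0361 at centre 217.7
right 19 slope -0.034 at centre -17.1
811.25 100.25
```

View pics/s2.png

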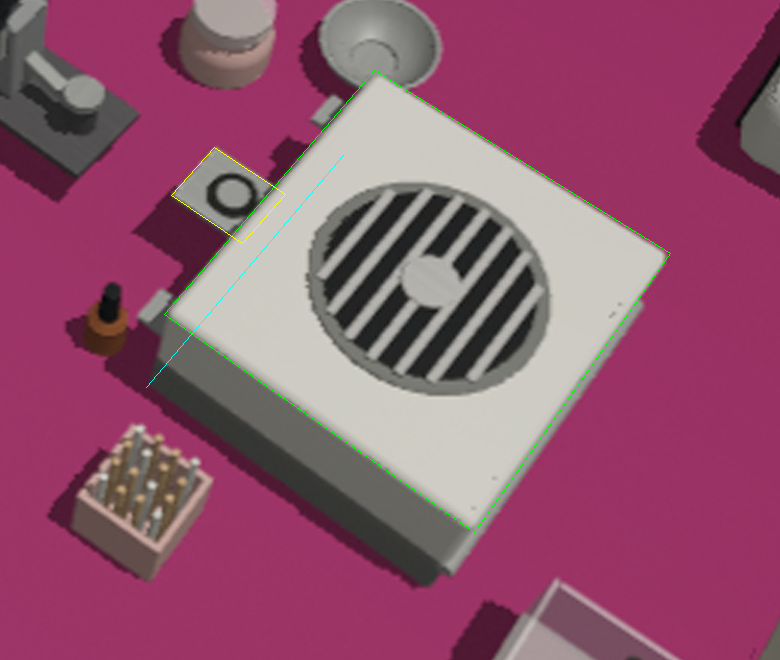

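Run:
```python
from h import *
s=st(); mov(s,[540,109.6,54.5],-.033)
```

```text
5.9 [488.7 104.5  93.5] [-0.     1.    -0.022 -0.   ] [ 0.5 -0.5 -7.9] 0.4117038447365503
shift [ 0.4256 -0.0608  0.3246] turn [-0.0005  0.0007 -0.0207]
```

Call:
{"op": "drive_tool", "data": {"series": "0.2 -0.03 0.05 0 0 -0.02 0;0.42 -0.06 0.15 0 0 -0.02 0;0.425 -0.06 0.25 0 0 -0.02 0;0.425 -0.06 0.3 0 0 -0.02 0;0.425 -0.06 0.315 0 0 -0.02 0;0.425 -0.06 0.322 0 0 -0.02 0;0.425 -0.06 0.322 0 0 -0.02 0"}}

```text
time_s: 6.6
eef_pos: [539.8, 109.4, 55.3]
ee_rot: [-0.0, 1.0, -0.017, 0.0]
force: [-0.3, 0.2, -7.8]
grip_width: 0.414
```

Run:
```python
from h import *
s=st(); mov(s,[585.4,107.7,54.3],-.034)
p=eyes.capture('wrist'); so,sy=[701.3,103.8],-.036
draw(p,[(T2(so,sy,SL),(255,255,0)),(T2(so,sy,SF),(0,255,255)),(T2(s['eef_pos'][:2],-.036,np.array(JP)+[0,0,s['eef_pos'][2]-54]),(0,255,0))],'w3.png',(0,0,640,480),1.25)
```

```text
6.6 [539.8 109.4  55.3] [-0.     1.    -0.017  0.   ] [-0.3  0.2 -7.8] 0.4139242238835439
shift [0.38   0.0014 0.0081] turn [-0.0006 -0.0002  0.001 ]
```

View pics/w3.png

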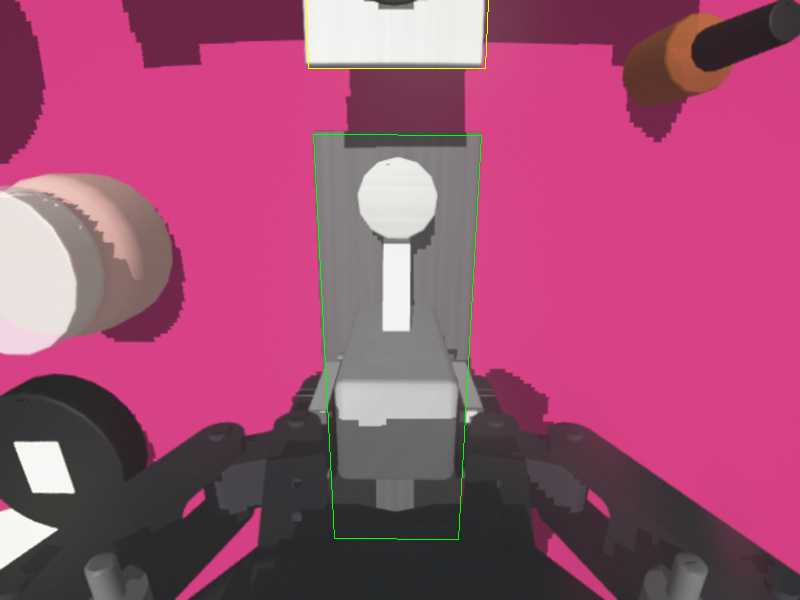

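The lug edge is at (305–487,67), centred on 396. The saddle and jack centre are at 398, so it is aligned to under 1 mm. Sliding in.

Call:
{"op": "drive_tool", "data": {"series": "0.1 0 0.008 0 0 0 0;0.25 0 0.009 0 0 0 0;0.38 0 0.01 0 0 0 0;0.45 0 0.01 0 0 0 0;0.5 0 0.01 0 0 0 0;0.5 0 0.01 0 0 0 0"}}

```text
time_s: 7.25
eef_pos: [600.1, 107.4, 54.2]
ee_rot: [-0.0, 1.0, -0.017, 0.0]
force: [0.5, -0.1, -7.5]
grip_width: 0.414
```

Call:
{"op": "drive_tool", "data": {"series": "0.01 0 0.005 0 0 0 0;0.025 0 0.008 0 0 0 0;0.04 0 0.008 0 0 0 0;0.055 0 0.008 0 0 0 0;0.065 0 0.008 0 0 0 0;0.065 0 0.008 0 0 0 0"}}

```text
time_s: 7.85
eef_pos: [607.6, 107.3, 54.0]
ee_rot: [-0.0, 1.0, -0.017, 0.0]
force: [-5.8, 0.4, 2.1]
grip_width: 0.413
```

Call:
{"op": "drive_tool", "data": {"series": "0.01 0 0 0 0 0 0;0.02 0 0 0 0 0 0;0.03 0 0 0 0 0 0;0.03 0 0 0 0 0 0"}}

```text
time_s: 8.25
eef_pos: [609.8, 107.2, 54.1]
ee_rot: [0.0, 1.0, -0.016, -0.002]
force: [-13.2, 0.4, 4.5]
grip_width: 0.41
```

Call:
{"op": "drive_tool", "data": {"series": "0.02 0 -0.004 0 0 0 0;0.035 0 -0.004 0 0 0 0;0.035 0 -0.004 0 0 0 0"}}

```text
time_s: 8.55
eef_pos: [610.4, 107.1, 55.0]
ee_rot: [0.001, 1.0, -0.016, -0.007]
force: [-26.6, -1.7, 13.3]
grip_width: 0.41
```

Run:
```python
from h import *
s=st(); print(s['wrist_torque'])
p=eyes.capture('wrist'); so,sy=[701.3,103.8],-.036
draw(p,[(T2(so,sy,SL),(255,255,0)),(T2(s['eef_pos'][:2],-.036,np.array(JP)),(0,255,0))],'w4.png',(0,0,640,480),1.25)
q=eyes.capture('scene'); save(q,'s4.png',(300,160,460,280),4)
cv2.imwrite('pics/c4.png',np.vstack([cv2.resize(cv2.imread('pics/w4.png')[:300],(640,240)),cv2.resize(cv2.imread('pics/s4.png'),(480,360),interpolation=3) if 0 else cv2.copyMakeBorder(cv2.resize(cv2.imread('pics/s4.png'),(480,360)),0,0,0,160,0)]))
```

```text
8.55 [610.4 107.1  55. ] [ 0.001  1.    -0.016 -0.007] [-26.6  -1.7  13.3] 0.41028204875909013
[-0.52683196  3.89642512  0.09951554]
```

View pics/c4.png

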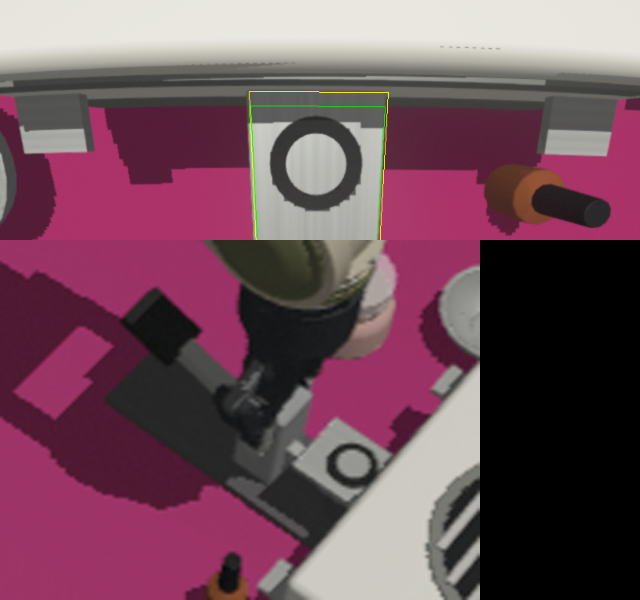

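Toe contact felt (-26 N at x=610.4, predicted 610.4). Relaxing the small tilt before release.

Run:
```python
from h import *
s=st(); mov(s,[610,107.1,54.],-.034)
```

```text
8.65 [610.4 107.1  54.9] [ 0.001  1.    -0.016 -0.007] [-25.6  -2.7  14.5] 0.4099245290060879
shift [-0.0031  0.0001  0.0077] turn [0.0029 0.0276 0.0049]
```

Call:
{"op": "drive_tool", "data": {"series": "-0.002 0 0.004 0 0.015 0 0;-0.003 0 0.007 0 0.028 0 0;-0.003 0 0.007 0 0.028 0 0;-0.003 0 0.007 0 0.028 0 0"}}

```text
time_s: 9.05
eef_pos: [609.7, 107.2, 54.0]
ee_rot: [0.001, 1.0, -0.016, -0.0]
force: [-4.7, -0.2, -1.2]
grip_width: 0.417
```

Call:
{"op": "drive_tool", "data": {"series": "0 0 0 0 0 0 0.5;0 0 0 0 0 0 0.8;0 0 0 0 0 0 1;0 0 0 0 0 0 1;0 0 0 0 0 0 1;0 0 -0.1 0 0 0 1;0 0 -0.3 0 0 0 1;0 0 -0.6 0 0 0 1;0 0 -0.75 0 0 0 1;0 0 -0.75 0 0 0 1"}}

```text
time_s: 10.05
eef_pos: [611.2, 107.3, 147.8]
ee_rot: [0.001, 1.0, -0.016, 0.003]
force: [-0.0, -0.6, -0.1]
grip_width: 1.0
```

Run:
```python
from h import *
s=st(); mov(s,[508.5,110.8,110],-.036)
p=eyes.capture('wrist'); so,sy=[701.3,103.8],-.036
draw(p,[(T2(so,sy,SL),(255,255,0)),(T2([609.7,107.2],-.036,np.array(JP)),(0,255,0)),(T2([609.7,107.2],-.036,np.array(JB)),(255,255,0))],'w5.png',(0,0,640,480),1)
```

```text
10.05 [611.2 107.3 147.8] [ 0.001  1.    -0.016  0.003] [-0.  -0.6 -0.1] 0.9996538004974581
shift [-0.8578 -0.0024  0.31  ] turn [ 0.0025 -0.0111  0.0095]
```

View pics/w5.png

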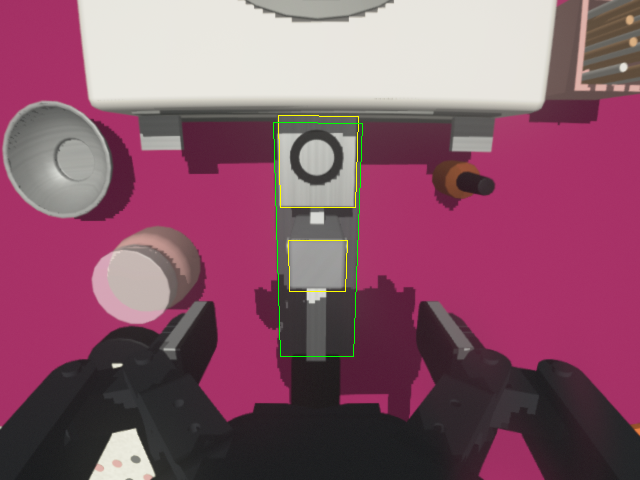

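The jack stands under the lug, with block at (317,264) and lug boss at (317,157), all in line. Moving over the handle pad with fingers shut.

Call:
{"op": "drive_tool", "data": {"series": "-0.3 0 0 0 -0.01 0 0;-0.65 0 0.05 0 -0.01 0 0;-0.858 -0.004 0.15 0 -0.01 0 0;-0.858 -0.004 0.25 0 -0.01 0 0;-0.858 -0.004 0.31 0 -0.01 0 0;-0.858 -0.004 0.31 0 -0.01 0 0;-0.858 -0.004 0.31 0 -0.01 0 0;-0.858 -0.004 0.31 0 -0.01 0 0"}}

```text
time_s: 10.9
eef_pos: [508.1, 110.9, 108.2]
ee_rot: [0.001, 1.0, -0.016, -0.001]
force: [-0.5, -0.5, 0.2]
grip_width: -0.004
```

Run:
```python
from h import *
s=st(); mov(s,[505,111,38],-.036)
```

```text
10.9 [508.1 110.9 108.2] [ 0.001  1.    -0.016 -0.001] [-0.5 -0.5  0.2] -0.0036756889411470083
shift [-0.0244 -0.001   0.5848] turn [0.0028 0.005  0.0091]
```

Call:
{"op": "drive_tool", "data": {"series": "0 0 0.15 0 0 0 0;0 0 0.22 0 0 0 0;0 0 0.26 0 0 0 0;-0.005 0 0.3 0 0 0 0;-0.01 0 0.34 0 0 0 0;-0.01 0 0.38 0 0 0 0;-0.015 0 0.42 0 0 0 0;-0.02 0 0.46 0 0 0 0;-0.02 0 0.5 0 0 0 0;-0.024 0 0.54 0 0 0 0;-0.024 0 0.57 0 0 0 0;-0.024 0 0.585 0 0 0 0;-0.024 0 0.59 0 0 0 0;-0.024 0 0.59 0 0 0 0"}}

```text
time_s: 12.3
eef_pos: [505.3, 111.0, 38.7]
ee_rot: [0.001, 1.0, -0.016, -0.001]
force: [-5.4, 0.8, 14.0]
grip_width: -0.001
```

Run:
```python
from h import *
s=st(); print(s['wrist_torque'])
q=eyes.capture('scene'); save(q,'s6.png',(320,160,600,380),2.5)
```

```text
12.3 [505.3 111.   38.7] [ 0.001  1.    -0.016 -0.001] [-5.4  0.8 14. ] -0.0011310892623537534
[-5.29322057e-04  9.65448407e-01  1.97081901e-02]
```

View pics/s6.png

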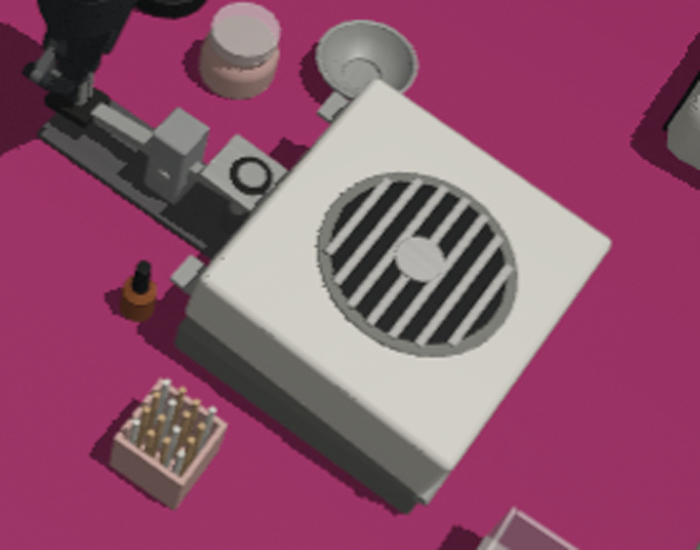

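The housing is up: its front corner has risen and there is a gap over the base at (190,330). I'll push slightly more to confirm the stop, then let the handle up fully.

Call:
{"op": "drive_tool", "data": {"series": "0 0 0.01 0 0 0 0;0 0 0.02 0 0 0 0;0 0 0.02 0 0 0 0"}}

```text
time_s: 12.65
eef_pos: [505.4, 111.0, 38.1]
ee_rot: [0.001, 1.0, -0.015, -0.001]
force: [-10.0, -0.9, 21.3]
grip_width: -0.003
```

Stop confirmed (force rises, no travel). Raising.

Call:
{"op": "drive_tool", "data": {"series": "0 0 -0.04 0 0 0 0;0.005 0 -0.08 0 0 0 0;0.01 0 -0.12 0 0 0 0;0.01 0 -0.16 0 0 0 0;0.015 0 -0.2 0 0 0 0;0.02 0 -0.24 0 0 0 0;0.024 0 -0.28 0 0 0 0;0.024 0 -0.32 0 0 0 0;0.024 0 -0.36 0 0 0 0;0.024 0 -0.42 0 0 0 0;0.024 0 -0.52 0 0 0 0;0.024 0 -0.56 0 0 0 0;0.024 0 -0.56 0 0 0 0"}}

```text
time_s: 13.95
eef_pos: [508.7, 111.1, 106.2]
ee_rot: [0.001, 1.0, -0.015, 0.0]
force: [0.6, 0.1, -0.6]
grip_width: -0.001
```

Run:
```python
from h import *
s=st(); mov(s,[505,111,38],-.036)
p=eyes.capture('scene'); jo=[609.9,107.3]
hp=[[-122,-18,82],[-76,-18,82],[-76,18,82],[-122,18,82]]
so,sy=[701.3,103.8],-.036
draw(p,[(T2(so,sy,SP),(0,255,0)),(T2(so,sy,SL),(255,255,0)),(T2(jo,sy,JP),(0,255,0)),(T2(jo,sy,JB),(255,255,0)),(T2(jo,sy,hp),(0,255,255))],'s7.png',(320,160,600,380),2.5)
```

```text
13.95 [508.7 111.1 106.2] [ 0.001  1.    -0.015  0.   ] [ 0.6  0.1 -0.6] -0.0014442899084329704
shift [-0.0311  0.0007  0.5682] turn [ 0.0031 -0.001   0.0105]
```

View pics/s7.png

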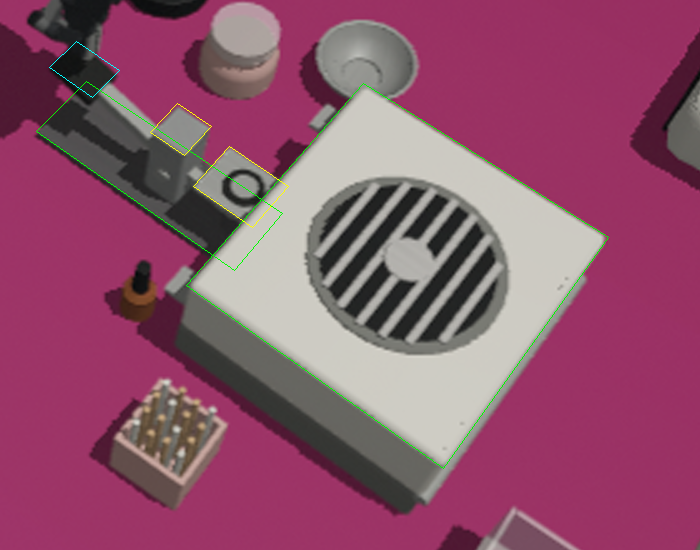

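The handle pad at (85,70) is fully up on the model outline, the housing is down, and the jack is unmoved. Second press, same as the first.

Call:
{"op": "drive_tool", "data": {"series": "0 0 0.13 0 0 0 0;0 0 0.2 0 0 0 0;0 0 0.24 0 0 0 0;-0.005 0 0.28 0 0 0 0;-0.01 0 0.32 0 0 0 0;-0.01 0 0.36 0 0 0 0;-0.015 0 0.4 0 0 0 0;-0.02 0 0.44 0 0 0 0;-0.02 0 0.48 0 0 0 0;-0.028 0 0.52 0 0 0 0;-0.028 0 0.55 0 0 0 0;-0.03 0 0.57 0 0 0 0;-0.03 0 0.58 0 0 0 0;-0.03 0 0.58 0 0 0 0;-0.03 0 0.58 0 0 0 0"}}

```text
time_s: 15.5
eef_pos: [505.6, 111.1, 38.0]
ee_rot: [0.001, 1.0, -0.015, 0.001]
force: [-6.7, -0.8, 21.2]
grip_width: 0.001
```

Run:
```python
from h import *
s=st(); print(s['wrist_torque'])
p=eyes.capture('scene'); jo=[609.9,107.3]; so,sy=[701.3,103.8],-.036
hp=[[-128,-18,38],[-82,-18,38],[-82,18,38],[-128,18,38]]
def lift(P,a=21/246):
    P=np.array(P,float); x=P[:,0]-220; z=P[:,2]-38
    return np.c_[220+x*np.cos(a)+z*np.sin(a),P[:,1],38-x*np.sin(a)+z*np.cos(a)]
draw(p,[(T2(so,sy,lift(SP)),(0,255,0)),(T2(so,sy,lift(SL)),(255,255,0)),(T2(jo,sy,JP),(0,255,0)),(T2(jo,sy,JB),(255,255,0))],'s8.png',(320,160,600,380),2.5)
```

```text
15.5 [505.6 111.1  38. ] [ 0.001  1.    -0.015  0.001] [-6.7 -0.8 21.2] 0.0006570266127312776
[-0.07793131  0.98857483 -0.00624236]
```

View pics/s8.png

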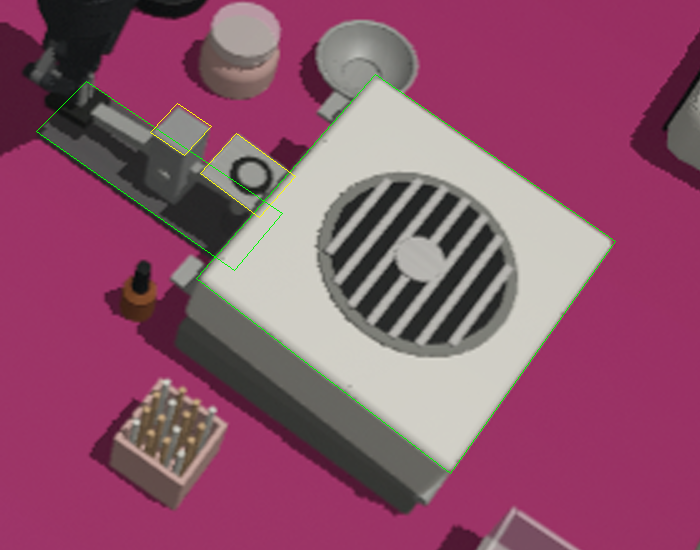

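The housing outline is close to the model lifted by 21 mm, the handle is held at its stop at 21 N, and the jack and bystanders are in place. Handing in.

```bash
python3 -c "
from h import *
ctrl.finish_job(); st()"
```

```text
the job is handed in; nothing more can be done
the job is handed in; nothing more can be done
```

The housing is up on the jack, and I handed the job in with the arm still holding the pump handle down after the second stroke.

- **Placing:** I took the grey jack, not the orange look-alike, by its block and slid it in under the round-boss lug. The toe stopped against the base at x = 610.4 mm, the predicted spot, with about 26 N of push. That push tilted the jack slightly, so I levelled it before letting go.
- **First stroke:** I pushed the handle down to its stop and the housing rose. I then let the handle come all the way up, and the picture showed the handle fully up and the housing back down.
- **Second stroke:** The handle is at its stop again, with the fingertips at 38.0 mm and pressing with about 21 N. The last picture shows the housing within a few pixels of where a 21 mm lift should put it. The jack had not moved and the nearby items looked undisturbed.

It took about 15.5 s of robot time. No check failed, but I did not look directly at the contact between saddle and pad. I judged it from the alignment, which was within about 1 mm, and from the lift.

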